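Set the test strip to its angle stop and start the run

TASK

The steel test strip is pinned at one end on the grey angle fixture: push its free end round, anticlockwise, until the strip has pushed the stop's stiff yellow plunger fully home, firmly but without forcing it, and leave it there. Then start the run: press the long green bar switch all the way down near its centre, so that both ends go down evenly, and let it come up again. Use the strip, not your fingers, to push the plunger, and leave the dropper bottle and the cup standing where they are.

Things in the scene. Friction and masses are not known exactly. Their poses are not given: they have to be found in the camera images.
- fixture: grey base plate fixed to the bench, 210 x 240 mm, top 12 mm above the bench. Origin: on the axis of the upright pivot pin, at bench height; the plate spans x -105..+105, y -200..+40 mm of this frame. A brass pin head (25 mm across, up to 37 mm above the bench) keeps the strip down. Tall machine at its left (world y > 0.45).
- strip: steel strip 180 x 30 x 14 mm, 0.3-0.6 kg, flat on the plate (top 26 mm over the bench), its hole loose on the pin. Origin: hole centre, underside; x axis to the free end, 162 mm from the hole (blue band). At the start x points -150 to -120 degrees in the fixture's frame (anticlockwise from its +x); at the stop -105 to -75. Swing it anticlockwise seen from above. Friction keeps it where left.
- strip_end (a point): point on the strip's centre line 145 mm from the hole, half-way through its thickness; axes as the strip's. The strip's sides are 15 mm either side. A good place to push; the plunger meets the strip's far side at about this distance from the pin.
- slot_mid (a point): middle of a black slot 95 mm long on the plate top, along the fixture's x axis at y = -140 mm of its frame. The adjustable stop, a black block 40 x 30 x 22 mm, is clamped somewhere on this slot, its yellow plunger pointing to the fixture's -x. Where on the slot changes each time and is not measured: find it by touch or sight.
- stop_plunger (a joint): how far the stop's yellow plunger (tip 11 mm wide, 20 mm over the bench) is pushed in, m: 0 = out, 0.008 = fully home at its hard end. Stiff: needs about 5 N all the way and stays where left.
- start_bar_mid (a point): centre of the top face of the green bar switch on the white start unit (unit 70 x 190 x 35 mm, fixed to the bench). At rest 55 mm above the bench. y axis along the bar; bar 150 mm long, 26 mm wide; two white lines 16 mm either side of the centre. Behind it a black box 300 mm high, world x > 0.55, y -0.24..0.04: pass in front of it.
- start_bar (a joint): how far the bar switch as a whole is pressed down, m: 0 = up, 0.006 = fully down; sprung, about 1 N to start and 4.5 N when fully down; springs back.
- start_bar_rock (a joint): tilt of the bar switch, rad: 0 = both ends level; positive = its +y end is higher. Sprung to level, 6 Nm/rad; pressing off centre tilts it.
- dropper_c (a point): centre, half-way up, of a brown dropper bottle with a black top, 30 mm wide, 91 mm high, standing to the right of the start unit; to be left alone.
- cup_c (a point): centre, half-way up, of a clear plastic specimen cup, 50 mm wide, 79 mm high, standing on the bench to the right; to be left alone.

How it is judged:
By the outcome, as a careful person would: the job done as asked, in the order asked, and still so for the second after the job is handed in, with the robot touching nothing.
It also fails if it takes over 58 s, if anything falls off the work surface, if the arm or the gripper's body presses on something with over 40 N, if the wrist force passes 120 N, or if a joint passes its speed limit or range.

ROBOT

A 7-joint arm with a two-finger parallel gripper is mounted at the origin on a cart in front of the work surface, level with it; the furniture and walls round the work are solid. World frame = base frame: x ahead of the robot, y to its left, z up, the work surface at z = 0. Lengths are in mm, angles in rad, forces in N, time in s.
With the tool pointing down it reaches from about 400 to 875 mm from the base axis. Payload 4.4 kg.
Tool frame: the origin (TCP) lies between the finger pads; the fingertips stand ctrl.finger_overhang ahead of it and the grasp point (between the pads) lies 11 mm behind it (ctrl.finger_overhang is the distance from the TCP to the fingertips, in mm); z points along the fingers, y is the direction in which the jaws open and shut (so a half turn about z gives the same grasp; the last joint's range is limited). The gripper opens to 85 mm and grips with 20 to 120 N. Pads are 22 mm wide; open, the fingers measure 114 mm over their backs; the gripper's body (76 mm by 85 mm) begins 54 mm behind the grasp point. The pads swing forward as they close: fully open they stand 13 mm farther back than shut.
Start: joints at [1.136, 0.628, 0.038, 1.517, -0.027, 0.996, -0.02], TCP at [234.35, -606.298, 239.313] pointing down, gripper open.
Joint ranges: [-3.06, 3.06], [-0.37, 2.12], [-1.25, 1.32], [0.18, 2.47], [-1.1, 4.24], [0.23, 1.98], [-2.94, 2.94]. Speed limits (rad/s): [2.57, 2.57, 3.14, 3.14, 3.14, 3.14, 3.14].

INTERFACE

Orientations are given as [roll, pitch, yaw] about the fixed x, y, z axes, in that order (R = Rz(yaw) Ry(pitch) Rx(roll)).
In Python, from cell import ctrl gives the robot as it stands. The module is installed in compiled form; this text tells all that it offers.
- The arm moves only by the tool step_arm, never from a script. Its argument "deltas" is a list that holds one entry, the list of rows, each a list of 7 numbers: the opening, from 0 (shut) to 1 (fully open), then the shift along the world's x, y, z in mm, then the turn, a rotation vector about the world's x, y, z in rad. In form: [[[grip, tx, ty, tz, rx, ry, rz], ...]]. A call has 1 to 10 rows; each row shifts and turns the commanded pose from where the row before left it; what a row does not reach is not made up. A row lasts 1/12 s, in which the tool goes at most 41.7 mm and 7.16 degrees, less where a joint would pass 70% of its speed; a pose out of reach is approached as far as the arm can. A call is refused whole if a number of a shift passes 41.7 or a number of a turn 0.125, either way. A call with a gripper value outside its range is refused whole. The fingers move at their own pace and stop on an object; the grip force is fixed at half the most. Time passes only in rows, so rows that do not move let the fingers close. It gives the time, the measured TCP pose, the force and the opening at its end, in the units of the state.
- ctrl.read_state(): the state, without advancing time (a new reading comes with each control period).
- ctrl.get_image(name): name is "side" or "top"; returns (picture, depth): 384x512x3 uint8, red, green, blue; 384x512 float32, mm along the optical axis (not along the pixel's ray), 0 where there is no reading.
- ctrl.camera_info(name): a dict with "intrinsics" (3x3 intrinsics, pixels), "rvec" (rotation vector, rad) and "tvec" (3), from world to camera coordinates, as OpenCV has them. Camera axes: x right, y down, z forward; pixel columns grow to the right and rows downward; lengths in mm; the calibration is good to about 2 mm. A picture is of the moment at which its call begins. camera_info takes no time and is no camera call.
- ctrl.finish_job(): hands the job in, once; it reports no verdict.
The state is a dict: "clock": time; "qpos": joint angles; "qd": joint speeds; "tau": joint torques, N m; "eef_pos": TCP position; "tool_rot": TCP orientation; "force": force on the tool from outside, world axes, zero at the start; "torque": the same for the moment, N m; "width": finger opening in mm.
Only numpy, scipy, OpenCV 4.12 (cv2) and the standard library are available. Lean on these libraries where they do the work, as an engineer would, in place of code of your own. Each camera call takes 0.05 s, during which the arm holds its last target.

## Working session

There is one attempt and no reset: what is moved stays moved. The work goes in short steps, Python scripts to look and compute and a tool call to move; the robot and the scene stay as the last step left them, time stands still between calls to the robot, and variables do not carry over. Pictures are saved under pics/ and viewed, and the job is handed in when it is done.

Besides the shell and the picture viewer there is one more tool, called after "Request:" by a JSON object that holds its "method" and its "body". step_arm: Moves the arm, as the interface text tells. Its arguments: {"type":"object","properties":{"deltas":{"type":"array"}},"required":["deltas"]}

```bash
mkdir -p pics
cat > h.py <<'E'
import numpy as np,cv2
from cell import ctrl
def cam(n):
    c=ctrl.camera_info(n);K=np.array(c["intrinsics"],float);R=cv2.Rodrigues(np.array(c["rvec"],float))[0];t=np.array(c["tvec"],float).ravel();return K,R,t
def ray(n,u,v,z):
    K,R,t=cam(n);d=R.T@np.linalg.solve(K,[u,v,1.]);o=-R.T@t;return o+d*(z-o[2])/d[2]
def pix(n,p):
    K,R,t=cam(n);q=K@(R@np.array(p,float)+t);return q[:2]/q[2]
def cloud(n,dep):
    K,R,t=cam(n);v,u=np.mgrid[:dep.shape[0],:dep.shape[1]]
    P=np.stack([(u-K[0,2])/K[0,0]*dep,(v-K[1,2])/K[1,1]*dep,dep],-1);return (P-t)@R
def snap(n,name):
    im,d=ctrl.get_image(n);np.savez(f'{name}_{n}.npz',im=im,d=d);cv2.imwrite(f'pics/{name}_{n}.png',im[...,::-1]);return im,d
E
python3 - <<'E'
from h import *
for n in("side","top"):
    snap(n,"a");K,R,t=cam(n);print(n,K.round(1).tolist(),(-R.T@t).round())
print(ctrl.read_state(),ctrl.finger_overhang)
E
```

```text
side [[419.9, 0.0, 254.3], [0.0, 419.9, 189.9], [0.0, 0.0, 1.0]] [  370. -1136.   826.]
top [[449.1, 0.0, 252.9], [0.0, 449.1, 188.8], [0.0, 0.0, 1.0]] [ 368.  -42. 1347.]
{'clock': 0.1, 'qpos': array([ 1.13619823,  0.62923728,  0.03843978,  1.51828132, -0.02698305,
        0.99628557, -0.0200038 ]), 'qd': array([ 0.00170161, -0.00144863, -0.0015798 , -0.00148561, -0.0003906 ,
        0.00088797, -0.00150704]), 'tau': array([ 2.37163003e-03, -5.64534974e+01,  1.23030379e+00, -1.93973279e+01,
        1.12476374e-02,  5.46387761e-03, -1.05573636e-05]), 'eef_pos': array([ 234.15079398, -605.77387161,  238.48727761]), 'tool_rot': array([-3.13989919e+00,  2.76693471e-05,  3.68807267e-01]), 'force': array([0.04235275, 1.16735772, 0.18745989]), 'torque': array([ 0.01986022, -0.01572957, -0.0474375 ]), 'width': 85.47105654171195} 8.0
```

View pics/a_top.png

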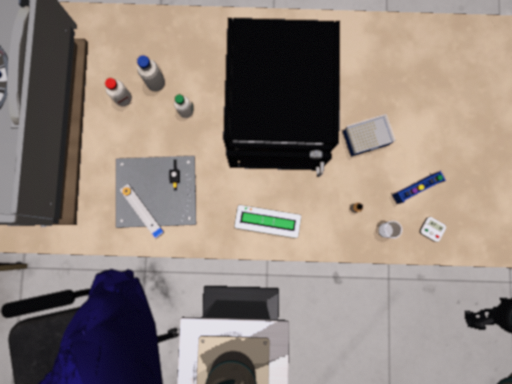

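View pics/a_side.png

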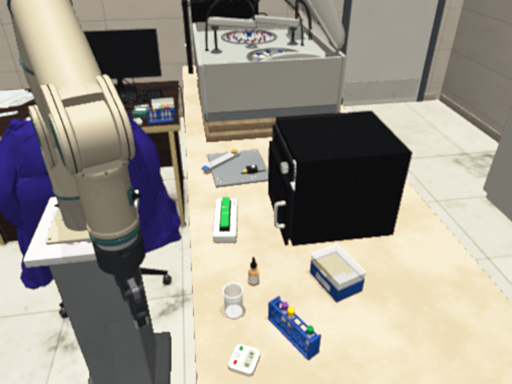

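Run:
```python
from h import *
print(pix("top",[234,-606,238]),pix("side",[234,-606,238]))
z=np.load('a_top.npz');im,d=z['im'],z['d']
hsv=cv2.cvtColor(im,cv2.COLOR_RGB2HSV)
def blob(name,lo,hi,box,h):
    m=cv2.inRange(hsv,np.array(lo),np.array(hi));k=np.zeros_like(m);a,b,c,e=box;k[b:e,a:c]=255;m&=k
    v,u=np.nonzero(m);r=cv2.minAreaRect(np.stack([u,v],-1).astype(np.float32))
    print(name,len(u),'mean',u.mean().round(2),v.mean().round(2),ray("top",u.mean(),v.mean(),h).round(1),'rect',[ray("top",*p,h)[:2].round(1).tolist() for p in cv2.boxPoints(r)])
blob('green',(50,120,60),(75,255,255),(230,200,310,245),55)
blob('blue',(100,120,60),(130,255,255),(145,220,170,242),26)
blob('brass',(10,90,80),(35,255,255),(116,180,135,197),37)
blob('yel',(15,120,80),(35,255,255),(165,175,182,195),20)
blob('plate',(0,0,60),(179,45,150),(112,152,200,232),12)
blob('black',(0,0,0),(179,255,50),(160,150,190,190),34)
for nm,b in(('fix',(105,145,210,245)),('bar',(225,195,310,245))):
    a,bb,c,e=b;cv2.imwrite(f'pics/{nm}.png',cv2.resize(im[bb:e,a:c,::-1],None,fx=6,fy=6,interpolation=cv2.INTER_CUBIC))
z=np.load('a_side.npz');cv2.imwrite('pics/sfix.png',cv2.resize(z['im'][135:250,190:300,::-1],None,fx=5,fy=5,interpolation=cv2.INTER_CUBIC))
```

```text
[483.26404286 307.47281588] [133.68060908 309.16002408]
green 450 mean 267.63 220.75 [436.9 -86.8  55. ] rect [[434.2, -11.0], [459.3, -14.2], [439.7, -162.7], [414.7, -159.1]]
blue 40 mean 157.12 232.25 [395.1 234.5  26. ] rect [[391.9, 248.1], [407.9, 228.4], [398.3, 220.5], [382.3, 240.2]]
brass 50 mean 126.38 190.9 [512.8 329.1  37. ] rect [[521.0, 339.5], [521.6, 319.0], [503.9, 317.9], [503.3, 338.4]]
yel 22 mean 174.5 184.27 [538.9 192.   20. ] rect [[545.5, 196.9], [545.8, 187.9], [530.8, 187.2], [530.5, 196.1]]
plate 4575 mean 156.57 189.79 [521.6 246.2  12. ] rect [[620.5, 374.3], [627.8, 136.0], [402.4, 125.7], [395.4, 359.1]]
black 64 mean 174.89 174.98 [564.7 189.8  34. ] rect [[606.2, 206.5], [606.9, 182.8], [547.1, 179.8], [546.4, 203.3]]
```

View pics/fix.png

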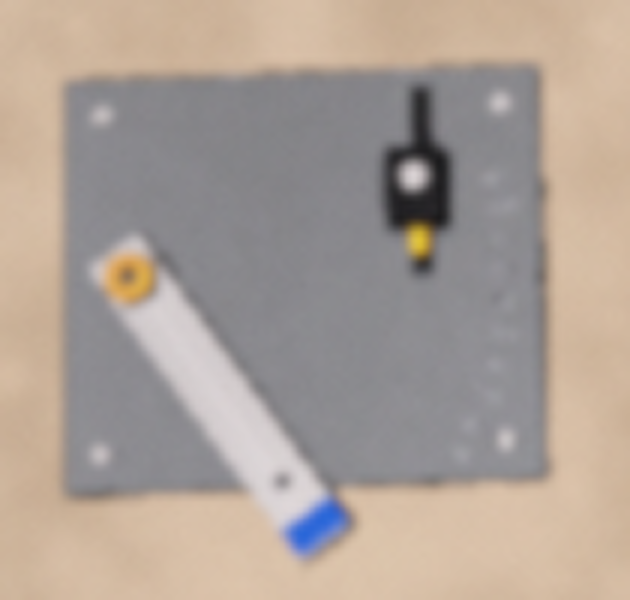

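View pics/sfix.png

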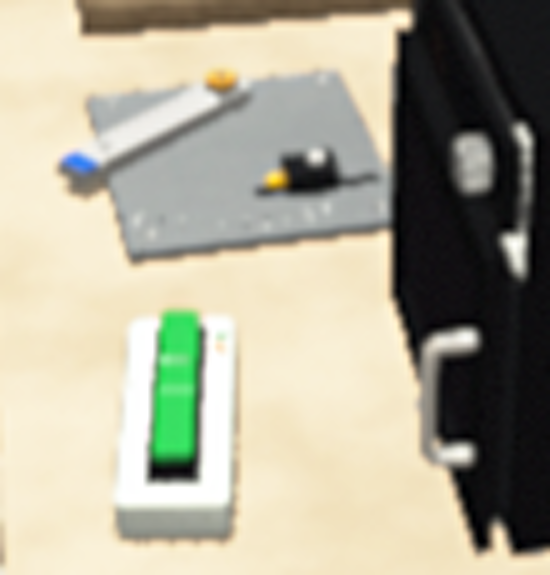

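The top view shows the fixture at about (125–195, 155–228), with the pin at (126,191), the blue end at (157,232) and the yellow tip at (174,187). The green bar's centre is at (268,221). Plate size, strip length and slot offset all agree with the given sizes, so I'll start moving.

Request:
{"method": "step_arm", "body": {"deltas": [[[0,19,26,0,0,0,-0.037],[0,19,26,0,0,0,-0.037],[0,19,26,0,0,0,-0.037],[0,19,26,0,0,0,-0.037],[0,19,26,0,0,0,-0.037],[0,19,26,0,0,0,-0.037],[0,19,26,0,0,0,-0.037],[0,19,26,0,0,0,-0.037],[0,19,26,0,0,0,-0.037],[0,19,26,0,0,0,-0.037]]]}}

```text
clock: 0.93
eef_pos: [424.9, -344.7, 239.0]
tool_rot: [-3.141, 0.001, -0.003]
force: [0.2, 0.3, -0.5]
width: -0.4
```

```bash
python3 -c "
from h import *
s=ctrl.read_state()
for k in('clock','qpos','eef_pos','tool_rot','force','width'):print(k,s[k])"
```

```text
clock 0.9333
qpos [ 0.53938318  0.48395656  0.1342818   1.80948259 -0.08276457  0.85427263
 -0.86107762]
eef_pos [ 424.8619737  -344.71637966  239.03044895]
tool_rot [-3.14112431e+00  5.28361993e-04 -3.15150031e-03]
force [ 0.15384936  0.30447844 -0.51307998]
width -0.3808349321769594
```

Request:
{"method": "step_arm", "body": {"deltas": [[[0,2,34,0,0,0,0],[0,2,34,0,0,0,0],[0,2,34,0,0,0,0],[0,2,34,0,0,0,0],[0,2,34,0,0,0,0],[0,2,34,0,0,0,0],[0,2,34,0,0,0,0],[0,2,34,0,0,0,0],[0,2,34,0,0,0,0],[0,2,34,0,0,0,0]]]}}

```text
clock: 1.77
eef_pos: [443.9, -4.7, 239.2]
tool_rot: [3.142, 0.0, -0.001]
force: [1.0, 0.3, -0.2]
width: 0.1
```

Request:
{"method": "step_arm", "body": {"deltas": [[[0,-4,30,-10,0,0,0],[0,-5,30,-10,0,0,0],[0,-6,30,-10,0,0,0],[0,-8,30,-10,0,0,0],[0,-8,30,-10,0,0,0],[0,-8,30,-10,0,0,0],[0,-9,30,-10,0,0,0],[0,-9,30,-10,0,0,0],[0,-9,25,-10,0,0,0],[0,-9,20,-10,0,0,0]]]}}

```text
clock: 2.6
eef_pos: [368.5, 281.1, 138.7]
tool_rot: [-3.141, -0.0, 0.001]
force: [0.6, -0.8, 0.9]
width: 0.1
```

```bash
python3 -c "
from h import *
s=ctrl.read_state()
for k in('clock','qpos','eef_pos','tool_rot','force','width'):print(k,s[k])
im,d=snap('top','b');cv2.imwrite('pics/b_c.png',cv2.resize(im[145:260,95:225,::-1],None,fx=5,fy=5,interpolation=2))
im,d=snap('side','b');cv2.imwrite('pics/b_s.png',cv2.resize(im[70:250,110:300,::-1],None,fx=3,fy=3,interpolation=2))"
```

```text
clock 2.6
qpos [-0.75824892  0.53306415  0.06606687  2.1235928  -0.07295492  0.48638166
 -2.2069157 ]
eef_pos [368.54314484 281.13075393 138.65835503]
tool_rot [-3.14080084e+00 -1.28729575e-04  7.09028809e-04]
force [ 0.57174353 -0.77286485  0.85877379]
width 0.11473297676974833
```

View pics/b_c.png

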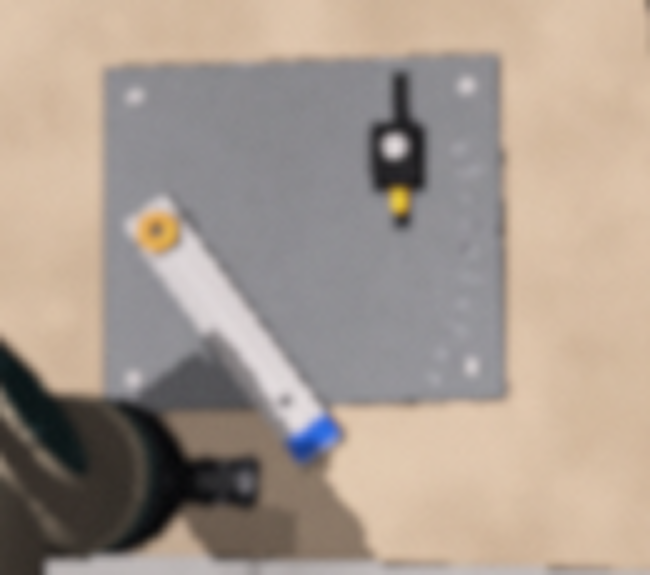

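View pics/b_s.png

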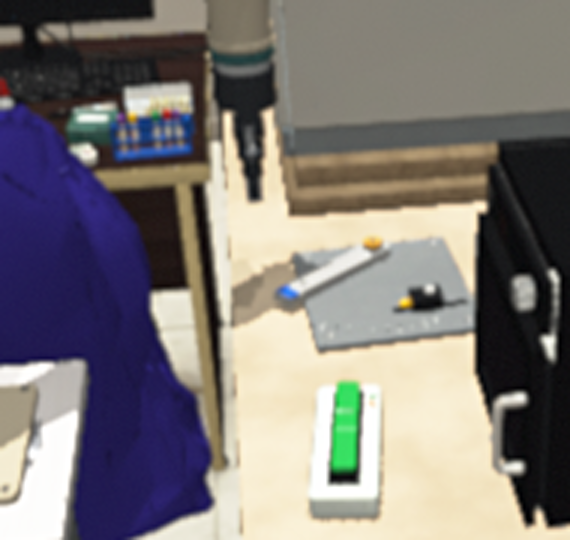

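The top view shows the gripper clear of the strip on its near side, with fingertips at about (143,241). The strip is unmoved. Descending.

Request:
{"method": "step_arm", "body": {"deltas": [[[0,0,0,-25,0,0,0],[0,0,0,-25,0,0,0],[0,0,0,-25,0,0,0],[0,0,0,-20,0,0,0],[0,0,0,-10,0,0,0],[0,0,0,-8,0,0,0],[0,0,0,0,0,0,0]]]}}

```text
clock: 3.28
eef_pos: [369.2, 278.1, 29.2]
tool_rot: [3.137, 0.006, -0.003]
force: [-0.2, 0.2, 0.2]
width: -0.2
```

Run:
```python
from h import *
# arc path: tool centre at r=145 along strip, offset -(15+o) along n
pin=np.array([513,329.])
for th in range(-141,-84,4):
    a=np.radians(th);u=np.array([np.cos(a),np.sin(a)]);n=np.array([-u[1],u[0]])
    o=15+11*abs(n[0])+14.5*abs(n[1])
    print(th,(pin+145*u-n*o).round(1), (pin+145*u+15*n).round(1))
```

```text
-141 [379.4 263.5] [409.8 226.1]
-137 [384.4 254.3] [417.2 219.1]
-133 [390.  245.4] [425.1 212.7]
-129 [396.4 236.9] [433.4 206.9]
-125 [403.4 228.8] [442.1 201.6]
-121 [411.  221.1] [451.2 197. ]
-117 [419.2 214.1] [460.5 193. ]
-113 [428.  207.6] [470.2 189.7]
-109 [437.3 201.7] [480. 187.]
-105 [447.1 196.5] [490.  185.1]
-101 [457.3 192.1] [500.1 183.8]
-97 [467.9 188.5] [510.2 183.3]
-93 [478.7 185.6] [520.4 183.4]
-89 [489.3 183.6] [530.5 184.3]
-85 [498.5 182.2] [540.6 185.9]
```

```bash
python3 -c "
from h import *
s=ctrl.read_state()
for k in('clock','qpos','eef_pos','tool_rot','force','width'):print(k,s[k])"
```

```text
clock 3.2833
qpos [-0.78586356  0.75828997  0.11853044  2.17543639 -0.36173619  0.23357319
 -1.92041032]
eef_pos [369.19649359 278.0610382   29.15371013]
tool_rot [ 3.13716942  0.0061413  -0.0033451 ]
force [-0.24063825  0.1989449   0.15557044]
width -0.15456832292976053
```

Request:
{"method": "step_arm", "body": {"deltas": [[[0,0,0,0,-0.03,0.04,0],[0,0,0,0,-0.03,0.04,0],[0,0,0,-1,0,0,0],[0,0,0,0,0,0,0]]]}}

```text
clock: 3.62
eef_pos: [370.3, 279.0, 29.5]
tool_rot: [3.079, 0.082, -0.004]
force: [-0.9, 0.3, -1.5]
width: -0.3
```

```bash
python3 -c "
from h import *
s=ctrl.read_state()
for k in('clock','qpos','eef_pos','tool_rot','force','width'):print(k,s[k])"
```

```text
clock 3.6167
qpos [-0.81705323  0.78371775  0.17310911  2.08619157 -0.32704401  0.40235758
 -1.95076133]
eef_pos [370.32363324 279.01502663  29.49846086]
tool_rot [ 3.07917978  0.08221816 -0.00411871]
force [-0.85278801  0.28649047 -1.54509476]
width -0.3174030728076783
```

Request:
{"method": "step_arm", "body": {"deltas": [[[0,0,0,-3,0,0,0],[0,0,0,-2,0,0,0],[0,0,0,0,0,0,0]]]}}

```text
clock: 3.87
eef_pos: [368.8, 278.4, 24.1]
tool_rot: [3.078, 0.085, -0.005]
force: [-0.3, 0.6, 0.4]
width: 0.2
```

Request:
{"method": "step_arm", "body": {"deltas": [[[0,4,-6,0,0,0,0],[0,4,-6,0,0,0,0],[0,4,-7,0,0,0,0],[0,4,-7,0,0,0,0],[0,4,-7,0,0,0,0]]]}}

```text
clock: 4.28
eef_pos: [390.1, 245.3, 24.4]
tool_rot: [3.079, 0.084, -0.005]
force: [-1.1, 0.9, 0.5]
width: -0.5
```

```bash
python3 -c "
from h import *
s=ctrl.read_state()
for k in('clock','qpos','eef_pos','tool_rot','force','width'):print(k,s[k])
im,d=snap('top','c');cv2.imwrite('pics/c_c.png',cv2.resize(im[145:260,95:225,::-1],None,fx=5,fy=5,interpolation=2))
im,d=snap('side','c');cv2.imwrite('pics/c_s.png',cv2.resize(im[100:220,160:300,::-1],None,fx=5,fy=5,interpolation=2))"
```

```text
clock 4.2833
qpos [-0.73311759  0.79196588  0.16525241  2.09341659 -0.30955131  0.38508659
 -1.88898336]
eef_pos [390.11970941 245.27603406  24.37192087]
tool_rot [ 3.07910232  0.08404427 -0.00468332]
force [-1.14377074  0.8575059   0.47660667]
width -0.4857977738332641
```

View pics/c_c.png

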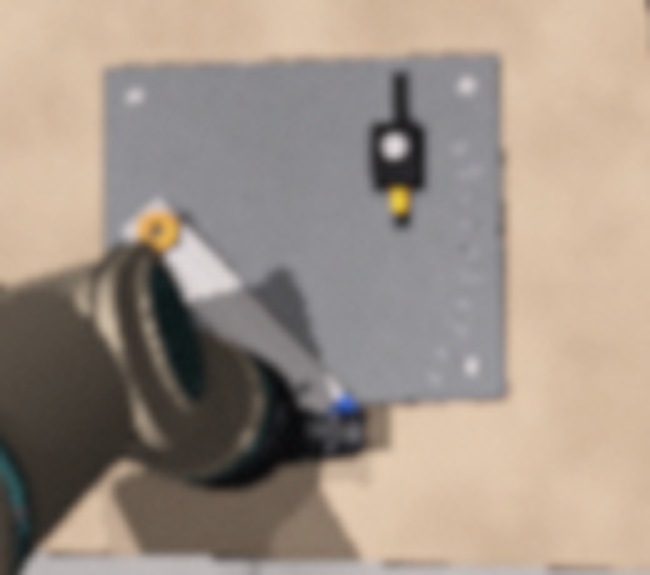

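View pics/c_s.png

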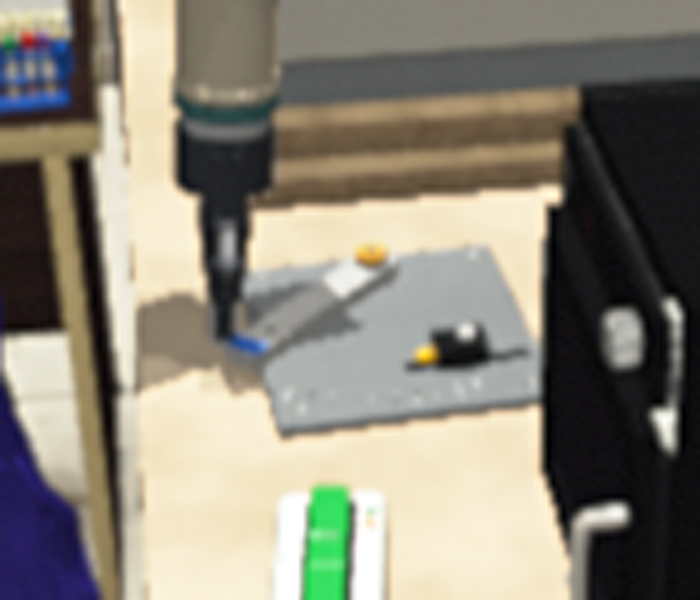

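The strip is following: the blue band has moved to about (164,226), and the force is about 1.4 N. Continuing along the arc.

Request:
{"method": "step_arm", "body": {"deltas": [[[0,6,-8,0,0,0,0],[0,7,-8,0,0,0,0],[0,8,-7,0,0,0,0],[0,8,-7,0,0,0,0],[0,9,-6,0,0,0,0],[0,9,-6,0,0,0,0]]]}}

```text
clock: 4.88
eef_pos: [437.4, 203.2, 24.3]
tool_rot: [3.079, 0.085, -0.005]
force: [-1.1, 0.6, 0.4]
width: 0.0
```

Request:
{"method": "step_arm", "body": {"deltas": [[[0,7,-4,0,0,-0.02,0],[0,7,-3,0,0,-0.02,0],[0,7,-3,0,0,-0.02,0],[0,5,-2,0,0,-0.02,0]]]}}

```text
clock: 5.22
eef_pos: [462.9, 191.7, 24.3]
tool_rot: [3.079, 0.003, -0.004]
force: [-0.1, 0.2, -0.9]
width: 0.0
```

```bash
python3 -c "
from h import *
s=ctrl.read_state()
for k in('clock','qpos','eef_pos','tool_rot','force','width'):print(k,s[k])
im,d=snap('top','d');cv2.imwrite('pics/d_c.png',cv2.resize(im[145:260,95:225,::-1],None,fx=5,fy=5,interpolation=2))
im,d=snap('side','d');cv2.imwrite('pics/d_s.png',cv2.resize(im[100:220,160:300,::-1],None,fx=5,fy=5,interpolation=2))"
```

```text
clock 5.2167
qpos [-0.61337178  0.80068956  0.19371111  2.05611782 -0.25835151  0.33595587
 -1.80446794]
eef_pos [462.93412467 191.7204513   24.28048652]
tool_rot [ 3.07903529e+00  2.58299699e-03 -4.10135285e-03]
force [-0.14476295  0.18253892 -0.90644787]
width 0.0011935590638149978
```

View pics/d_c.png

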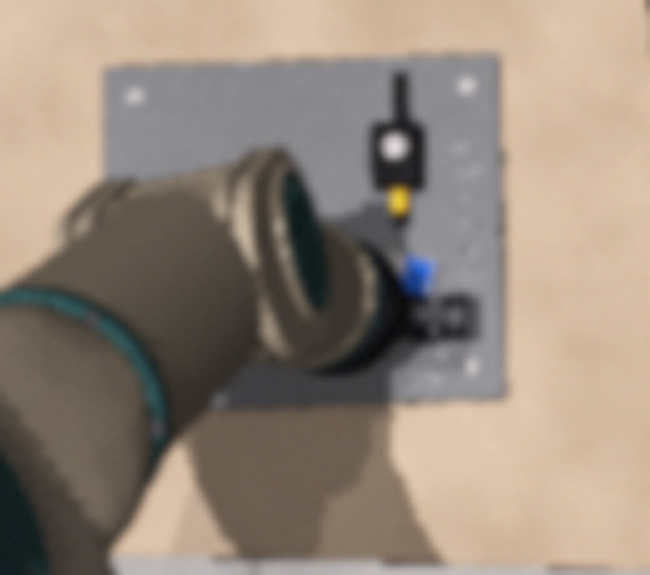

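View pics/d_s.png

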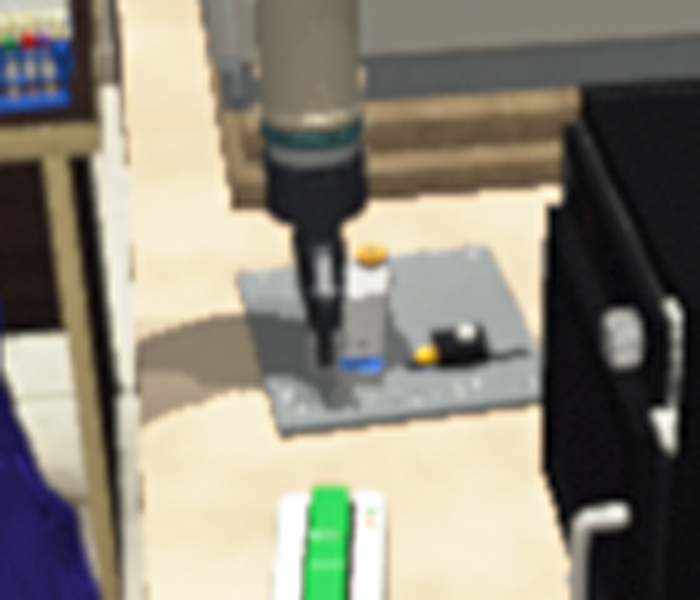

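Run:
```python
from h import *
z=np.load('d_top.npz');im=z['im'];hsv=cv2.cvtColor(im,cv2.COLOR_RGB2HSV)
m=cv2.inRange(hsv,(100,120,60),(130,255,255));m[:150]=0;m[230:]=0;m[:,:100]=0;m[:,220:]=0
v,u=np.nonzero(m);print(len(u),u.mean(),v.mean(),ray('top',u.mean(),v.mean(),26))
p=ray('top',u.mean(),v.mean(),26)[:2]-[513,329];print(np.degrees(np.arctan2(p[1],p[0])),np.hypot(*p))
```

```text
34 177.58823529411765 200.2058823529412 [490.96174404 179.42976736  26.        ]
-98.38187134841414 151.1851157283262
```

Request:
{"method": "step_arm", "body": {"deltas": [[[0,3,-3,0,0,0,0],[0,3,-2,0,0,0,0],[0,2,-1,0,0,0,0],[0,2,0,0,0,0,0]]]}}

```text
clock: 5.65
eef_pos: [472.5, 185.7, 24.3]
tool_rot: [3.079, 0.005, -0.004]
force: [-1.1, 0.2, 0.7]
width: 0.1
```

Request:
{"method": "step_arm", "body": {"deltas": [[[0,2,0,0,0,0,0],[0,2,0,0,0,0,0]]]}}

```text
clock: 5.82
eef_pos: [476.2, 185.6, 24.2]
tool_rot: [3.079, 0.005, -0.005]
force: [-1.9, -0.7, 0.2]
width: 0.0
```

Request:
{"method": "step_arm", "body": {"deltas": [[[0,2,0,0,0,0,0],[0,1,0,0,0,0,0]]]}}

```text
clock: 5.98
eef_pos: [479.8, 185.9, 24.3]
tool_rot: [3.079, 0.004, -0.004]
force: [-1.0, -0.5, 1.2]
width: -0.0
```

```bash
python3 -c "
from h import *
s=ctrl.read_state()
for k in('clock','qpos','eef_pos','tool_rot','force'):print(k,s[k])
im,d=snap('top','e');cv2.imwrite('pics/e_c.png',cv2.resize(im[145:260,95:225,::-1],None,fx=5,fy=5,interpolation=2))
im,d=snap('side','e');cv2.imwrite('pics/e_s.png',cv2.resize(im[130:200,200:290,::-1],None,fx=8,fy=8,interpolation=2))"
```

```text
clock 5.9833
qpos [-0.5891111   0.80937712  0.19705277  2.01951479 -0.24870191  0.3642918
 -1.7906557 ]
eef_pos [479.78087635 185.86587995  24.26423293]
tool_rot [ 3.0789739   0.00427305 -0.00437079]
force [-0.98487547 -0.483972    1.23238433]
```

View pics/e_s.png

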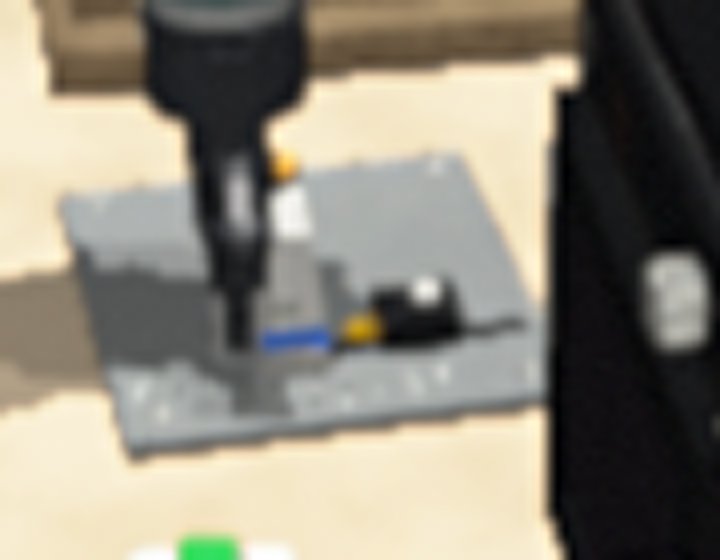

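View pics/e_c.png

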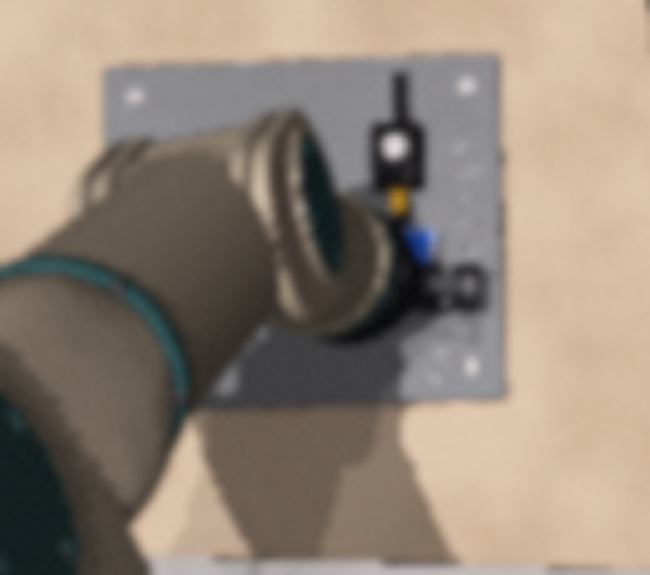

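Strip nearly at the tip, which shows at about (245,170) in the side view. Advancing in small moves and reading the force each time.

Request:
{"method": "step_arm", "body": {"deltas": [[[0,1,0,0,0,0,0],[0,1,0,0,0,0,0]]]}}

```text
clock: 6.25
eef_pos: [481.2, 186.1, 24.3]
tool_rot: [3.079, 0.005, -0.004]
force: [-1.1, 0.1, 0.9]
width: 0.3
```

Request:
{"method": "step_arm", "body": {"deltas": [[[0,1,0,0,0,0,0],[0,1,0,0,0,0,0]]]}}

```text
clock: 6.42
eef_pos: [483.4, 186.1, 24.3]
tool_rot: [3.079, 0.005, -0.004]
force: [-1.4, 0.5, 0.1]
width: -0.2
```

Request:
{"method": "step_arm", "body": {"deltas": [[[0,1,0,0,0,0,0],[0,1,0,0,0,0,0]]]}}

```text
clock: 6.58
eef_pos: [485.5, 186.1, 24.3]
tool_rot: [3.079, 0.004, -0.004]
force: [-1.6, -0.7, -0.4]
width: -0.0
```

Request:
{"method": "step_arm", "body": {"deltas": [[[0,1,0,0,0,0,0],[0,1,0,0,0,0,0]]]}}

```text
clock: 6.75
eef_pos: [487.5, 186.1, 24.3]
tool_rot: [3.079, 0.004, -0.004]
force: [-2.7, 0.6, 0.5]
width: 0.0
```

Request:
{"method": "step_arm", "body": {"deltas": [[[0,1,0,0,0,0,0]]]}}

```text
clock: 6.83
eef_pos: [488.5, 186.2, 24.3]
tool_rot: [3.079, 0.004, -0.004]
force: [-1.1, -0.4, 0.7]
width: 0.2
```

Request:
{"method": "step_arm", "body": {"deltas": [[[0,1,0,0,0,0,0]]]}}

```text
clock: 6.92
eef_pos: [489.5, 186.1, 24.3]
tool_rot: [3.079, 0.004, -0.004]
force: [-1.1, 0.0, 0.3]
width: 0.1
```

Request:
{"method": "step_arm", "body": {"deltas": [[[0,1,0,0,0,0,0]]]}}

```text
clock: 7.0
eef_pos: [489.7, 186.1, 24.2]
tool_rot: [3.079, 0.006, -0.004]
force: [-3.0, -0.8, 2.4]
width: 0.6
```

Request:
{"method": "step_arm", "body": {"deltas": [[[0,1,0,0,0,0,0]]]}}

```text
clock: 7.08
eef_pos: [489.8, 186.1, 24.2]
tool_rot: [3.079, 0.008, -0.004]
force: [-6.1, -0.2, 4.3]
width: 0.2
```

```bash
python3 -c "
from h import *
s=ctrl.read_state();print(s['eef_pos'],s['force'],s['qpos'])
im,d=snap('side','f');cv2.imwrite('pics/f_s.png',cv2.resize(im[130:200,200:290,::-1],None,fx=8,fy=8,interpolation=2))"
```

```text
[489.81680661 186.09875511  24.19197822] [-6.05446142 -0.1852348   4.30598066] [-0.58114084  0.81660709  0.19978574  1.99110345 -0.2444503   0.38870284
 -1.78679647]
```

View pics/f_s.png

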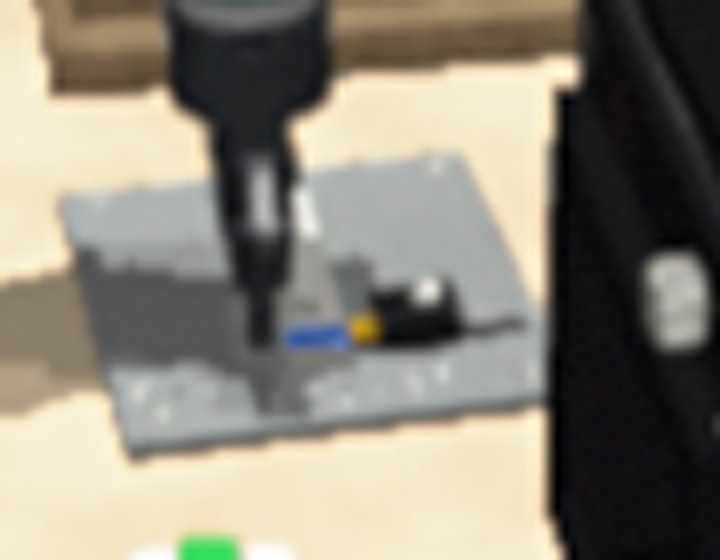

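Contact at TCP x ≈ 489.7, so about 8 mm of plunger travel remains.

Request:
{"method": "step_arm", "body": {"deltas": [[[0,1,0,0,0,0,0]]]}}

```text
clock: 7.22
eef_pos: [489.9, 186.1, 24.1]
tool_rot: [3.079, 0.009, -0.004]
force: [-7.5, 0.6, 4.7]
width: -0.1
```

Request:
{"method": "step_arm", "body": {"deltas": [[[0,1,0,0,0,0,0]]]}}

```text
clock: 7.3
eef_pos: [490.0, 186.1, 24.1]
tool_rot: [3.078, 0.011, -0.004]
force: [-8.6, 0.8, 5.8]
width: -0.1
```

Request:
{"method": "step_arm", "body": {"deltas": [[[0,1,0,0,0,0,0]]]}}

```text
clock: 7.38
eef_pos: [490.2, 186.1, 24.0]
tool_rot: [3.078, 0.013, -0.003]
force: [-9.6, 0.9, 6.8]
width: -0.3
```

Request:
{"method": "step_arm", "body": {"deltas": [[[0,1,0,0,0,0,0]]]}}

```text
clock: 7.47
eef_pos: [490.8, 186.0, 24.0]
tool_rot: [3.078, 0.013, -0.003]
force: [-10.2, -0.0, 7.4]
width: 0.0
```

Request:
{"method": "step_arm", "body": {"deltas": [[[0,1,0,0,0,0,0]]]}}

```text
clock: 7.55
eef_pos: [491.7, 185.9, 24.0]
tool_rot: [3.078, 0.014, -0.003]
force: [-9.3, -0.2, 7.8]
width: 0.3
```

Request:
{"method": "step_arm", "body": {"deltas": [[[0,1,0,0,0,0,0]]]}}

```text
clock: 7.63
eef_pos: [492.6, 185.8, 24.0]
tool_rot: [3.078, 0.014, -0.003]
force: [-10.1, 0.2, 7.2]
width: 0.1
```

Request:
{"method": "step_arm", "body": {"deltas": [[[0,1,0,0,0,0,0],[0,1,0,0,0,0,0]]]}}

```text
clock: 7.8
eef_pos: [494.5, 185.6, 24.0]
tool_rot: [3.078, 0.014, -0.004]
force: [-10.1, -0.5, 8.1]
width: 0.1
```

Request:
{"method": "step_arm", "body": {"deltas": [[[0,1,0,0,0,0,0]]]}}

```text
clock: 7.88
eef_pos: [495.4, 185.5, 24.0]
tool_rot: [3.077, 0.014, -0.004]
force: [-10.7, -0.8, 7.7]
width: 0.2
```

Request:
{"method": "step_arm", "body": {"deltas": [[[0,1,0,0,0,0,0]]]}}

```text
clock: 7.97
eef_pos: [496.4, 185.4, 24.0]
tool_rot: [3.077, 0.014, -0.004]
force: [-10.4, -1.3, 7.3]
width: 0.0
```

Request:
{"method": "step_arm", "body": {"deltas": [[[0,1,0,0,0,0,0]]]}}

```text
clock: 8.05
eef_pos: [497.3, 185.2, 24.0]
tool_rot: [3.077, 0.015, -0.004]
force: [-9.9, -1.0, 7.8]
width: 0.1
```

Request:
{"method": "step_arm", "body": {"deltas": [[[0,1,0,0,0,0,0]]]}}

```text
clock: 8.13
eef_pos: [498.2, 185.1, 23.9]
tool_rot: [3.077, 0.015, -0.004]
force: [-12.3, -1.0, 8.2]
width: -0.4
```

Request:
{"method": "step_arm", "body": {"deltas": [[[0,0.5,0,0,0,0,0]]]}}

```text
clock: 8.22
eef_pos: [498.3, 185.2, 23.9]
tool_rot: [3.077, 0.016, -0.004]
force: [-11.5, -0.7, 8.3]
width: 0.1
```

Request:
{"method": "step_arm", "body": {"deltas": [[[0,1,0,0,0,0,0]]]}}

```text
clock: 8.3
eef_pos: [498.4, 185.2, 23.8]
tool_rot: [3.077, 0.017, -0.004]
force: [-14.1, -0.9, 10.7]
width: 0.2
```

Request:
{"method": "step_arm", "body": {"deltas": [[[0,1,0,0,0,0,0]]]}}

```text
clock: 8.38
eef_pos: [498.4, 185.2, 23.7]
tool_rot: [3.077, 0.019, -0.004]
force: [-15.7, -0.7, 11.2]
width: -0.2
```

Hard end at x = 498.4: the tool stalled and the force is climbing. One more firm millimetre, then back off and look.

Request:
{"method": "step_arm", "body": {"deltas": [[[0,1,0,0,0,0,0],[0,0,0,0,0,0,0]]]}}

```text
clock: 8.55
eef_pos: [498.5, 185.2, 23.7]
tool_rot: [3.076, 0.021, -0.003]
force: [-15.7, -0.4, 12.9]
width: 0.1
```

Request:
{"method": "step_arm", "body": {"deltas": [[[0,-2,0,0,0,0,0],[0,-2,0,0,0,0,0],[0,-3,0,0,0,0,0],[0,-5,1,0,0,0,0],[0,-8,3,0,0,0,0],[0,-10,5,5,0,0,0]]]}}

```text
clock: 9.05
eef_pos: [477.5, 195.1, 29.1]
tool_rot: [3.079, 0.003, -0.005]
force: [0.5, 0.6, 0.2]
width: -0.1
```

Request:
{"method": "step_arm", "body": {"deltas": [[[0,0,0,20,0,0,0],[0,0,0,30,0,0,0],[0,-4,-10,30,0,0,0],[0,-8,-25,30,0,0,0],[0,-5,-30,20,0,0,0],[0,0,-30,10,0.03,0,0],[0,0,-30,0,0.03,0,0],[0,0,-30,0,0,0,0],[0,0,-30,0,0,0,0]]]}}

```text
clock: 9.8
eef_pos: [460.0, 9.2, 170.4]
tool_rot: [3.14, 0.002, -0.004]
force: [-0.1, 0.5, 0.2]
width: 0.5
```

```bash
python3 -c "
from h import *
s=ctrl.read_state();print(s['eef_pos'],s['force'],s['qpos'],s['tool_rot'])
im,d=snap('top','g');cv2.imwrite('pics/g_c.png',cv2.resize(im[145:260,105:315,::-1],None,fx=3.5,fy=3.5,interpolation=2))
im,d=snap('side','g');cv2.imwrite('pics/g_s.png',cv2.resize(im[130:200,200:290,::-1],None,fx=8,fy=8,interpolation=2))"
```

```text
[460.04463457   9.17611408 170.37453122] [-0.06759631  0.53182821  0.17197352] [-0.24654967  0.48238179  0.23148086  2.10545099 -0.19412924  0.57539059
 -1.45155189] [ 3.14004874e+00  1.90564777e-03 -3.74514458e-03]
```

View pics/g_s.png

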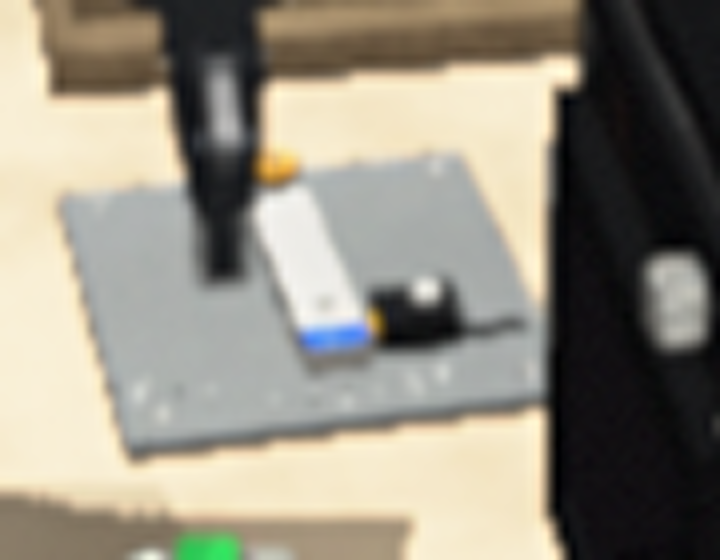

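View pics/g_c.png

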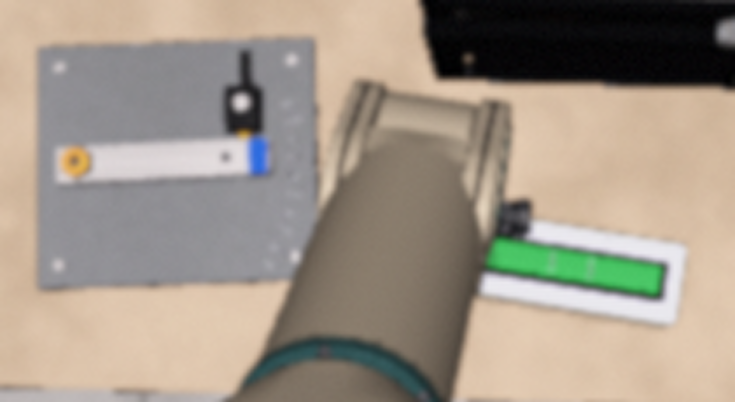

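Run:
```python
from h import *
im=np.load('a_side.npz')['im'];hsv=cv2.cvtColor(im,cv2.COLOR_RGB2HSV)
m=cv2.inRange(hsv,(50,120,150),(75,255,255));m[:190]=0;m[245:]=0;m[:,:205]=0;m[:,245:]=0
v,u=np.nonzero(m);print('side',len(u),ray('side',u.mean(),v.mean(),55),u.min(),u.max(),v.min(),v.max())
print('proj of est',pix('side',[437,-86.8,55]))
cv2.imwrite('pics/bs.png',cv2.resize(im[190:250,200:250,::-1],None,fx=10,fy=10,interpolation=2))
g=np.load('g_top.npz')['im'];h2=cv2.cvtColor(g,cv2.COLOR_RGB2HSV)
# white lines: low saturation within bar in first top image
a=np.load('a_top.npz')['im'][205:240,235:305];cv2.imwrite('pics/bt.png',cv2.resize(a[...,::-1],None,fx=10,fy=10,interpolation=2))
for s in(-16,16):print(pix('top',[437+s*-.13*-1*1,-86.8+s,55]),pix('side',[437+s*.13,-86.8+s,55]))
```

```text
side 215 [438.17370301 -98.65487784  55.        ] 220 229 198 225
proj of est [224.07781767 209.68514259]
[273.16161419 221.61389678] [223.90612865 212.81425379]
[262.06563599 219.82676531] [224.24599505 206.62003265]
```

View pics/bs.png

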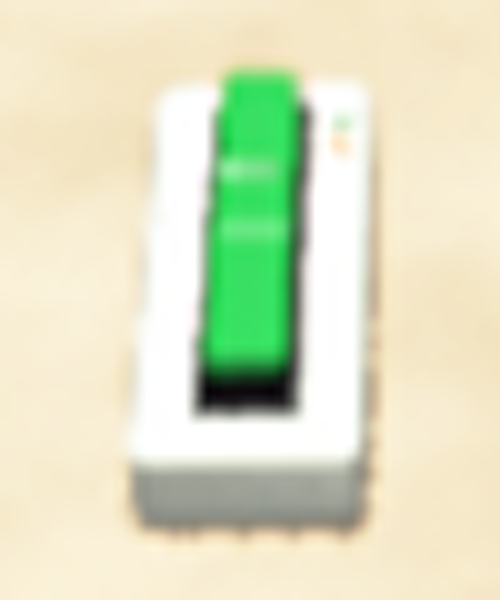

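View pics/bt.png

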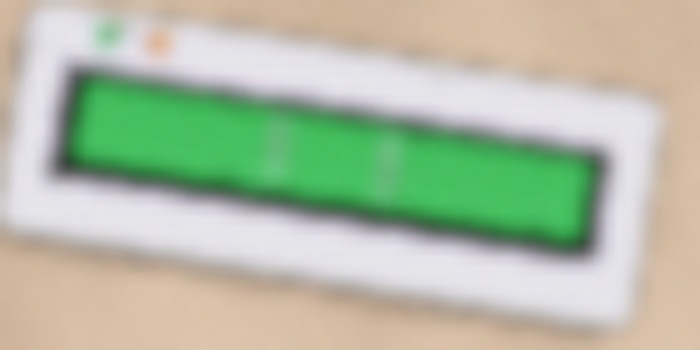

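The lines show at (262.3,221)/(273.3,222) in the top view and v = 206.4/212.4 in the side view. Both match the predicted centre (437.5, −87, 55) within 0.5 px. Moving over it.

Request:
{"method": "step_arm", "body": {"deltas": [[[0,-5,-20,-10,0,0,0],[0,-5,-25,-20,0,0,0],[0,-5,-25,-20,0,0,0],[0,-5,-18,-20,0,0,0],[0,-2,-8,-15,0,0,0],[0,0,0,0,0,0,0]]]}}

```text
clock: 10.4
eef_pos: [436.2, -86.7, 82.6]
tool_rot: [3.139, 0.008, -0.007]
force: [0.5, 0.2, 0.3]
width: 0.3
```

```bash
python3 -c "
from h import *
s=ctrl.read_state();print(s['eef_pos'],s['force'],s['qpos'],s['tool_rot'])
im,d=snap('side','h');cv2.imwrite('pics/h_s.png',cv2.resize(im[170:250,190:280,::-1],None,fx=8,fy=7,interpolation=2))"
```

```text
[436.19355193 -86.6757307   82.55569498] [0.46758414 0.24757216 0.27624414] [ 0.04177061  0.63505754  0.12865156  2.20245958 -0.23005994  0.32394625
 -1.21272678] [ 3.13919385  0.00833279 -0.00655264]
```

View pics/h_s.png

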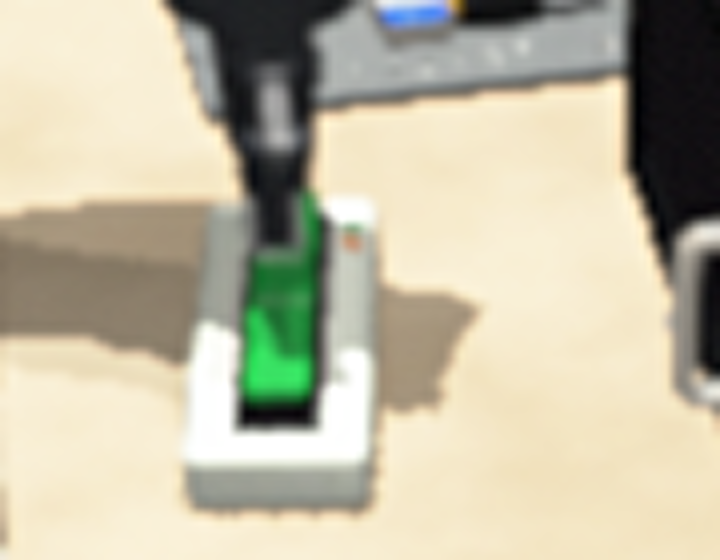

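Request:
{"method": "step_arm", "body": {"deltas": [[[0,1,0,0,0.007,0.04,-0.06],[0,1,0,0,0.007,0.04,-0.065],[0,0,0,-5,0,0,0],[0,0,0,-5,0,0,0],[0,0,0,-4,0,0,0],[0,0,0,0,0,0,0]]]}}

```text
clock: 10.95
eef_pos: [438.9, -84.9, 69.8]
tool_rot: [-3.135, 0.087, -0.126]
force: [-0.2, 0.3, 0.9]
width: 0.1
```

```bash
python3 -c "
from h import *
from scipy.spatial.transform import Rotation as R
s=ctrl.read_state();print(s['eef_pos'],s['force'],s['qpos'],s['tool_rot'])
print(R.from_euler('xyz',s['tool_rot']).as_matrix().round(4), 'y axis slope')"
```

```text
[438.9462647  -84.88415686  69.7898819 ] [-0.19401569  0.30651776  0.86832577] [ 0.01844189  0.68744559  0.16943728  2.1329669  -0.27096628  0.4294798
 -1.29048967] [-3.13466184  0.08665169 -0.1262343 ]
[[ 0.9883 -0.1265 -0.085 ]
 [-0.1254 -0.9919  0.0178]
 [-0.0865 -0.0069 -0.9962]] y axis slope
```

Request:
{"method": "step_arm", "body": {"deltas": [[[0,-0.5,-2.2,0,-0.007,0.001,0],[0,0,0,-3,0,0,0],[0,0,0,-1,0,0,0],[0,0,0,0,0,0,0]]]}}

```text
clock: 11.28
eef_pos: [439.2, -88.1, 66.1]
tool_rot: [3.141, 0.086, -0.129]
force: [-0.1, -0.2, 0.5]
width: 0.1
```

```bash
python3 -c "
from h import *
s=ctrl.read_state();print(s['eef_pos'],s['force'],s['torque'],s['qpos'],s['tool_rot'])"
```

```text
[439.21939269 -88.11198674  66.13135791] [-0.1179961  -0.19166799  0.49243923] [-0.02168051 -0.07158624  0.04539732] [ 0.01641511  0.69555817  0.1746688   2.13341003 -0.26914214  0.41988671
 -1.29257882] [ 3.14090329  0.08577544 -0.12910543]
```

Request:
{"method": "step_arm", "body": {"deltas": [[[0,-1,1,-1,0,0,0],[0,0,0,-1,0,0,0]]]}}

```text
clock: 11.45
eef_pos: [438.2, -86.9, 64.3]
tool_rot: [3.141, 0.086, -0.129]
force: [-0.1, -0.8, 0.2]
width: 0.1
```

Request:
{"method": "step_arm", "body": {"deltas": [[[0,0,0,-1,0,0,0],[0,0,0,-1,0,0,0]]]}}

```text
clock: 11.62
eef_pos: [438.3, -87.0, 62.2]
tool_rot: [3.141, 0.086, -0.129]
force: [-0.1, 0.3, 1.6]
width: -0.1
```

Request:
{"method": "step_arm", "body": {"deltas": [[[0,0,0,-1,0,0,0],[0,0,0,-1,0,0,0]]]}}

```text
clock: 11.78
eef_pos: [438.3, -87.0, 60.3]
tool_rot: [3.141, 0.086, -0.129]
force: [0.4, 0.5, 2.0]
width: -0.1
```

Request:
{"method": "step_arm", "body": {"deltas": [[[0,0,0,-1,0,0,0],[0,0,0,-1,0,0,0]]]}}

```text
clock: 11.95
eef_pos: [438.3, -87.0, 58.3]
tool_rot: [3.141, 0.086, -0.129]
force: [-0.8, 0.1, 3.4]
width: -0.1
```

Request:
{"method": "step_arm", "body": {"deltas": [[[0,0,0,-1,0,0,0]]]}}

```text
clock: 12.03
eef_pos: [438.4, -87.0, 57.3]
tool_rot: [3.141, 0.086, -0.129]
force: [-0.6, 0.8, 8.1]
width: 0.0
```

Request:
{"method": "step_arm", "body": {"deltas": [[[0,0,0,-1,0,0,0]]]}}

```text
clock: 12.12
eef_pos: [438.4, -87.0, 56.8]
tool_rot: [3.141, 0.085, -0.129]
force: [-2.2, 1.4, 20.6]
width: 0.5
```

Request:
{"method": "step_arm", "body": {"deltas": [[[0,0,0,-1,0,0,0],[0,0,0,0,0,0,0]]]}}

```text
clock: 12.28
eef_pos: [438.4, -87.0, 56.7]
tool_rot: [-3.142, 0.085, -0.129]
force: [-3.7, 0.9, 23.1]
width: 0.2
```

```bash
python3 -c "
from h import *
s=ctrl.read_state();print(s['eef_pos'],s['force'],s['torque'],s['tool_rot'])
im,d=snap('side','i');cv2.imwrite('pics/i_s.png',cv2.resize(im[170:250,190:280,::-1],None,fx=8,fy=7,interpolation=2))"
```

```text
[438.43713757 -87.04260715  56.69801426] [-3.66616591  0.94766309 23.073097  ] [ 0.34579652  0.83388434 -0.00863098] [-3.14157634  0.08508672 -0.12931257]
```

View pics/i_s.png

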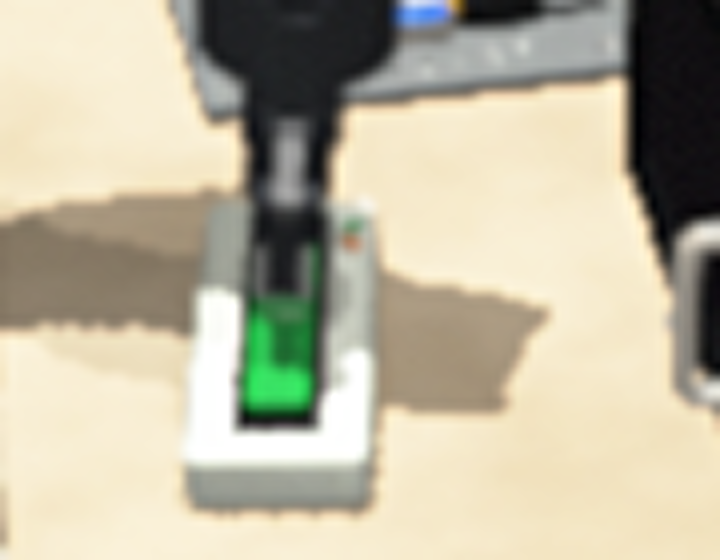

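Force jumped to 23 N at z = 56.7, so the bar is bottomed. It looks even, with its near edge at about (224,225). Releasing.

Request:
{"method": "step_arm", "body": {"deltas": [[[0,0,0,2,0,0,0],[0,0,0,3,0,0,0],[0,0,0,5,0,0,0],[0,0,0,15,0,0,0],[0,0,0,30,0,0,0],[0,0,-15,35,0,0,0],[0,0,-30,30,0,0,0],[0,0,-35,10,0,0,0],[0,0,-35,0,0,0,0],[0,0,-35,0,0,0,0]]]}}

```text
clock: 13.17
eef_pos: [439.1, -238.4, 186.1]
tool_rot: [3.14, 0.082, -0.128]
force: [1.0, 0.1, 0.7]
width: -0.3
```

```bash
python3 -c "
from h import *
s=ctrl.read_state();print(s['clock'],s['eef_pos'],s['force'])
im,d=snap('side','j');cv2.imwrite('pics/j_s.png',cv2.resize(im[110:345,180:350,::-1],None,fx=2.5,fy=2.5,interpolation=2))
im,d=snap('top','j');cv2.imwrite('pics/j_c.png',cv2.resize(im[145:250,105:305,::-1],None,fx=4,fy=4,interpolation=2))"
```

```text
13.1667 [ 439.14936703 -238.36382488  186.09481083] [0.99572183 0.08358034 0.72902743]
```

View pics/j_s.png

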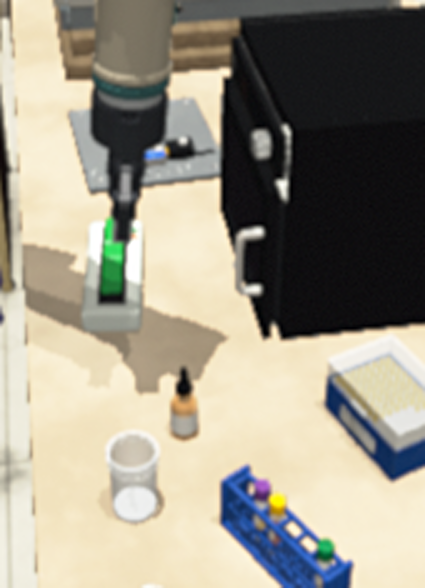

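View pics/j_c.png

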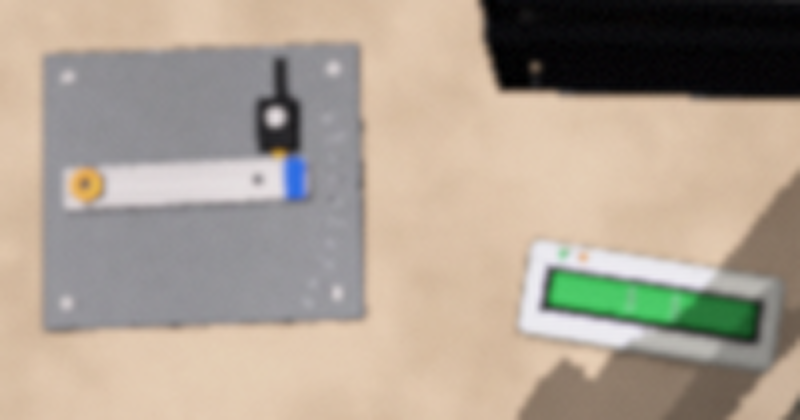

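The strip rests on the home plunger at about (174,184) in the top view. The bar is up, and the bottle and cup are standing. Handing in.

Request:
{"method": "step_arm", "body": {"deltas": [[[0,0,0,0,0,0,0],[0,0,0,0,0,0,0],[0,0,0,0,0,0,0]]]}}

```text
clock: 13.52
eef_pos: [438.5, -234.9, 184.4]
tool_rot: [-3.141, 0.086, -0.127]
force: [0.5, -1.1, -0.6]
width: 0.0
```

```bash
python3 -c "
from cell import ctrl
print(ctrl.finish_job())"
```

```text
the job is handed in; nothing more can be done
None
```

The job is done and handed in at about 13.5 s of the 58 s allowed; no verdict was reported.

- **Strip and plunger:** I swung the strip anticlockwise with closed fingers until it met the plunger at TCP x ≈ 490 mm. It then pushed steadily at about 10 N and stalled at 498.4 mm, so about 8.4 mm of travel against the 8 mm expected. I held about 16 N sideways there, with another 13 N of vertical force building up at the fingers, then backed off. In the last pictures the strip lies against the pushed-in plunger.
- **Bar switch:** I pressed within about 1 mm of the measured centre. The force was about 3.4 N just before the end, then rose sharply to 23 N with the bar stalled at the bottom. I then released it and moved clear.
- **Evenness of the press:** I judged this only from the centring, the tool's alignment with the bar and the picture. I did not measure the tilt, or the bar's height after release.
- **Last checks:** The bar looks level and up, the dropper bottle and cup are standing where they were, and the robot touches nothing. No check failed or disagreed.
- **Wrist limit:** The tool stopped about 3 mm short on its first descent because of a wrist joint limit. I tilted it about 0.08 rad there and during the press.

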